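Clip down the sample box lid corner by corner

TASK

Close the dry sample box: swing each of its four lid clips over and press it gently until it snaps fully shut over its lug. Work in opposite corners: start with any clip, then do the one diagonally opposite, then the other two. Never press harder than about 20 N, and leave the jar, the mouse and the steel die where they stand.

Things in the scene. Friction and masses are not known exactly. Their poses are not given: they have to be found in the camera images.
- box: White sample box, grey lid already on, screwed to the bench: 168 (x) by 238 (y) mm, lid top 87 mm above the bench. Origin: centre of underside; y along its long side, z up. Two steel clips on each long side, hinged just outside the lid's edge, each over a grey lug on the lid. Clips 1, 2 are on the -x side (towards the robot), 3, 4 on the +x side; 1 and 3 are diagonal, and so are 2 and 4.
- hinge_1 (a point): Nominal hinge axis of clip 1, near the box's -x, +y corner: box-frame point (-91, 70, 97) mm, axis along box y. The real hinge, with its lug, sits up to 5 mm higher or lower than this, differently for each clip (uneven gasket); that offset is not measured.
- hinge_2 (a point): Nominal hinge axis of clip 2, near the box's -x, -y corner: box-frame point (-91, -70, 97) mm, axis along box y. The real hinge, with its lug, sits up to 5 mm higher or lower than this, differently for each clip (uneven gasket); that offset is not measured.
- hinge_3 (a point): Nominal hinge axis of clip 3, near the box's +x, -y corner (diagonal to clip 1): box-frame point (91, -70, 97) mm, axis along box y. The real hinge, with its lug, sits up to 5 mm higher or lower than this, differently for each clip (uneven gasket); that offset is not measured.
- hinge_4 (a point): Nominal hinge axis of clip 4, near the box's +x, +y corner (diagonal to clip 2): box-frame point (91, 70, 97) mm, axis along box y. The real hinge, with its lug, sits up to 5 mm higher or lower than this, differently for each clip (uneven gasket); that offset is not measured.
- clip_1 (a joint): Angle (rad) of clip 1: 0 = shut, level, pointing inward (box +x) over its lug; 1.57 = upright; up to 2.1 = leaning outward. Starts at 1.6 to 1.84. All clips alike: flat steel tongue 26 mm wide (box y), 7 mm thick, centred on the hinge axis, reaching 51 mm from it, small lip under its end.
- clip_2 (a joint): Angle (rad) of clip 2: 0 = shut, level, pointing inward (box +x) over its lug; 1.57 = upright; up to 2.1 = leaning outward. Starts at 1.6 to 1.84. Each clip has an over-centre spring: let go above about 0.2 rad it springs back up to about 1.6 to 1.8; let go between 0.09 and 0.19 it may stick half shut.
- clip_3 (a joint): Angle (rad) of clip 3: 0 = shut, level, pointing inward (box -x) over its lug; 1.57 = upright; up to 2.1 = leaning outward. Starts at 1.6 to 1.84. Pressing any clip down 30 mm from its hinge takes about 10 N at 0.4 to 0.9 rad, falling to nothing at the dead point (0.14 rad); below 0.09 it snaps shut by itself.
- clip_4 (a joint): Angle (rad) of clip 4: 0 = shut, level, pointing inward (box -x) over its lug; 1.57 = upright; up to 2.1 = leaning outward. Starts at 1.6 to 1.84. Shut, any clip reads within 0.04 rad of 0 and lies on a hard stop, where force climbs about 15 N per mm. Over 25 N on box or clips damages the gasket.
- jar: Bystander: white jar with a red cap, diameter 56 mm, 85 mm high, standing beside the box's +y end. Origin at its underside.
- mouse: Bystander: black computer mouse, 100 by 58 by 32 mm, lying beside the box's -y end. Origin at its underside.
- die: Bystander: stepped steel pellet die, diameter 52 mm, 66 mm high, standing beyond the box's +x side. Origin at its underside.

How it is judged:
By the outcome, as a careful person would: the job done as asked, in the order asked, and still so for the second after the job is handed in, with the robot touching nothing.
It also fails if it takes over 58 s, if anything falls off the work surface, if the arm or the gripper's body presses on something with over 40 N, if the wrist force passes 120 N, or if a joint passes its speed limit or range.

ROBOT

A 6-joint arm with a two-finger parallel gripper is mounted at the origin on the work surface. World frame = base frame: x ahead of the robot, y to its left, z up, the work surface at z = 0. Lengths are in m, angles in rad, forces in N, time in s.
With the tool pointing down it reaches from about 0.3 to 0.775 m from the base axis. Payload 14.6 kg.
Tool frame: the origin (TCP) lies at the very end of the fingers, on their centre line; the grasp point (between the pads) lies bot.hold_point_z behind it (bot.hold_point_z is the distance from the TCP to the grasp point, in m); z points along the fingers, y is the line along which they close (so a half turn about z gives the same grasp; the last joint's range is limited). The gripper opens to 85 mm and grips with 20 to 120 N. Pads are 22 mm wide; open, the fingers measure 114 mm over their backs; the gripper's body (76 mm by 85 mm) begins 54 mm behind the grasp point. The pads swing forward as they close: fully open they stand 13 mm farther back than shut.
Start: joints at [-1.185, 0.3, 1.521, -0, 1.321, -0.067], TCP at [0.241, -0.495, 0.231] pointing down, gripper open.
Joint ranges: [-3.03, 3.03], [-0.79, 2.21], [0.23, 2.52], [-1.04, 4.18], [0, 3.07], [-2.55, 2.55]. Speed limits (rad/s): [2.22, 2.22, 2.57, 3.14, 3.14, 3.14].

INTERFACE

Orientations are given as a unit quaternion [w, x, y, z].
In Python, from workcell import bot gives the robot as it stands. The module is installed in compiled form; this text tells all that it offers.
- The arm moves only by the shell command python3 -m pendant 'ROWS' [OPENING] [FORCE]. ROWS is JSON, a list of rows, each an object of numbers: "x", "y", "z": the shift along the tool's x, y, z in mm; "rx", "ry", "rz": the turn, a rotation vector about the tool's x, y, z in degrees. In form: [{"x": .., "y": .., "z": .., "rx": .., "ry": .., "rz": ..}, ...]. A call has 1 to 5 rows; each row is the pose to reach, as a shift and turn from the pose commanded when the call began, along the tool's axes at that moment; what a row does not reach only later rows make up. A row lasts 1/12 s, in which the tool goes at most 41.7 mm and 7.16 degrees, less where a joint would pass 70% of its speed; a pose out of reach is approached as far as the arm can. A call with a gripper value outside its range is refused whole. OPENING is the closure, from -1 (fully open) to 1 (shut), set as the call begins (- or left out, the last holds). The fingers move at their own pace and stop on an object; FORCE is the grip in N (left out, the last holds). Time passes only in rows, so rows that repeat a pose let the fingers close. It gives the time, the measured TCP pose, the force, the opening and the grip force at its end, in the units of the state.
- bot.get_state(): the state, without advancing time (a new reading comes with each control period).
- bot.get_image(name): name is "side" or "top"; returns a dict with "color" (384x512x3 uint8, blue, green, red), "range_z" (384x512 float32, m along the optical axis (not along the pixel's ray), 0 where there is no reading), "vfov" (degrees; the focal length in pixels is half the picture's height over the tangent of half this angle, whatever the lens; pixels are square), "cx", "cy" (the principal point, pixels), "k1" (the pictures are not rectified: a ray, as slopes to the right and down, at radius r is drawn at 1 + k1 r^2 times it, then the intrinsics apply), "position" and "orientation" of the camera in the world. Camera axes: x right, y up, looking along -z (the intrinsics and any distortion apply to the point x, -y, -z); pixel columns grow to the right and rows downward; lengths in m; the calibration is good to about 2 mm. A picture is of the moment at which its call begins.
- bot.finish_job(): hands the job in; it is judged then, once.
The state is a dict: "time": time; "joint_pos": joint angles; "qvel": joint speeds; "effort": joint torques, N m; "ee_pos": TCP position; "eef_rot": TCP orientation; "contact_force": force on the tool from outside, world axes, zero at the start; "wrist_torque": the same for the moment, N m; "opening": opening from 0.0 (shut) to 1.0 (fully open); "grasp_force": force on a finger pad.
Only numpy, scipy, OpenCV 4.12 (cv2) and the standard library are available. Lean on these libraries where they do the work, as an engineer would, in place of code of your own. Each camera call takes 0.05 s, during which the arm holds its last target. There are 200 camera calls.

## Working session

There is one attempt and no reset: what is moved stays moved. The work goes in short steps, Python scripts to look and compute and a shell command to move; the robot and the scene stay as the last step left them, time stands still between calls to the robot, and variables do not carry over. Pictures are saved under pics/ and viewed, at most 10 in all, crops included, and the job is handed in when it is done.

```bash
mkdir -p pics; python3 - <<'E'
from workcell import bot
import cv2,pickle
s=bot.get_state();print({k:(v if not hasattr(v,'round') else v) for k,v in s.items()},bot.hold_point_z)
for n in("side","top"):
    d=bot.get_image(n);pickle.dump(d,open(n+'.pkl','wb'));cv2.imwrite(f'pics/{n}0.png',d['color'])
    print(n,{k:v for k,v in d.items() if k not in('color','range_z')})
E
```

```text
{'time': 0.0, 'joint_pos': array([-1.18461097e+00,  3.00513916e-01,  1.52165744e+00, -2.26778410e-05,
        1.32071483e+00, -6.65746810e-02]), 'qvel': array([-0.00172825,  0.0004923 , -0.00083844,  0.00092722,  0.00029512,
        0.00091671]), 'effort': array([-1.81867064e-03, -5.43497586e+01, -3.61795163e+01, -1.55253583e-04,
        3.88106782e-03, -1.11569599e-05]), 'ee_pos': array([ 0.24050127, -0.49433339,  0.23066554]), 'eef_rot': array([-6.36777343e-04,  9.74484452e-01,  2.24454080e-01, -1.13761746e-04]), 'contact_force': array([-0.66676841,  0.48491339, -0.59606662]), 'wrist_torque': array([-0.03285088,  0.00532001,  0.02317174]), 'grasp_force': 0.0, 'opening': 0.9991966359417865} 0.0187
side {'vfov': 55.905108110960185, 'cx': 250.90832407640642, 'cy': 189.677111477596, 'k1': -0.048555840402358955, 'position': array([0.27601132, 0.47923235, 0.75470146]), 'orientation': array([-0.29595856, -0.11491465,  0.31704335,  0.89369272])}
top {'vfov': 51.3915669630812, 'cx': 259.4427694346338, 'cy': 188.9164123844011, 'k1': -0.0724075389475424, 'position': array([0.48513369, 0.02329071, 1.00030962]), 'orientation': array([-0.69665085, -0.04471893,  0.05912378,  0.71357003])}
```

View pics/side0.png

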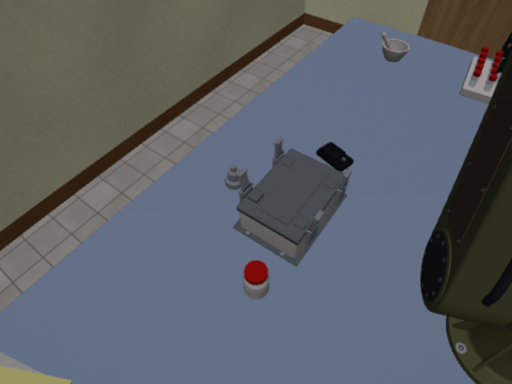

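View pics/top0.png

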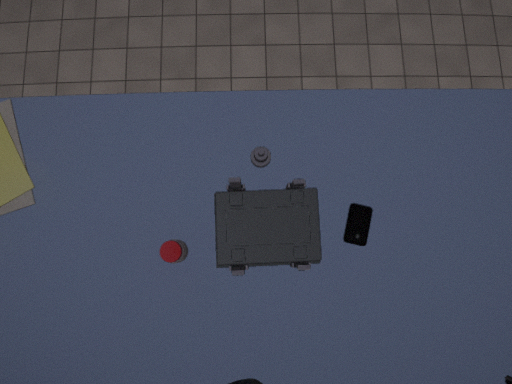

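The side view shows the box at about (293,203) with four upright clips, the red jar at (256,280), the die at (235,177) and the mouse at (335,156). In the top view, the lid spans about (215..320, 190..266). Its clips are at (235,184), (298,184), (238,270) and (303,266), the die is at (261,156), the jar at (171,251) and the mouse at (358,224).

```bash
cat > h.py <<'E'
import numpy as np,cv2,pickle
from scipy.spatial.transform import Rotation as R
def cam(d):
    f=192/np.tan(np.radians(d['vfov'])/2)
    K=np.array([[f,0,d['cx']],[0,f,d['cy']],[0,0,1.]])
    q=d['orientation'];Rm=R.from_quat([q[1],q[2],q[3],q[0]]).as_matrix()
    return K,np.array([d['k1'],0,0,0.]),Rm
def rays(d,uv):
    K,D,Rm=cam(d);s=cv2.undistortPoints(np.float64(uv).reshape(-1,1,2),K,D).reshape(-1,2)
    return np.c_[s[:,0],-s[:,1],-np.ones(len(s))]@Rm.T   # unit depth
def cloud(d):
    v,u=np.mgrid[:384,:512];uv=np.c_[u.ravel(),v.ravel()]
    return (d['position']+rays(d,uv)*d['range_z'].reshape(-1,1)).reshape(384,512,3)
def proj(d,P):
    K,D,Rm=cam(d);c=(np.atleast_2d(P)-d['position'])@Rm;c=c*[1,-1,-1]
    return cv2.projectPoints(c,np.zeros(3),np.zeros(3),K,D)[0].reshape(-1,2)
E
python3 - <<'E'
from h import *
np.set_printoptions(precision=4,suppress=True)
for n in('top','side'):
    d=pickle.load(open(n+'.pkl','rb'));P=cloud(d);z=P[...,2];
    tab=z[(abs(P[...,0]-.45)<.3)&(abs(P[...,1])<.4)]
    print(n,'table',np.median(tab))
    reg=(abs(P[...,0]-.43)<.25)&(abs(P[...,1])<.35)&(d['range_z']>0)
    m=((z>.075)&(z<.098)&reg).astype('uint8')
    m=cv2.morphologyEx(m,cv2.MORPH_OPEN,np.ones((9,9)))
    k,l,s,c=cv2.connectedComponentsWithStats(m);i=1+s[1:,4].argmax()
    Q=P[l==i];r=cv2.minAreaRect((Q[:,:2]*1000).astype('float32'));print('lid',np.median(Q[:,2]),r,s[i])
    mh=((z>.105)&(z<.2)&reg).astype('uint8');k,l,s,c=cv2.connectedComponentsWithStats(mh)
    for i in range(1,k):
        if s[i,4]>8:
            Q=P[l==i];print('clip?',s[i,4],c[i],Q.mean(0),Q.min(0),Q.max(0))
    mo=((z>.02)&(z<.1)&reg).astype('uint8');k,l,s,c=cv2.connectedComponentsWithStats(mo)
    for i in range(1,k):
        if s[i,4]>60:
            Q=P[l==i];print('obj',s[i,4],c[i],Q.min(0),Q.max(0))
d=pickle.load(open('top.pkl','rb'))
cv2.imwrite('pics/top_crop.png',cv2.resize(d['color'][140:290,150:390],None,fx=3.3,fy=3.3,interpolation=2))
d=pickle.load(open('side.pkl','rb'))
cv2.imwrite('pics/side_crop.png',cv2.resize(d['color'][125:265,220:370],None,fx=4.2,fy=4.2,interpolation=2))
E
```

```text
top table 0.001451444800584345
lid 0.08954542652376085 ((535.7890625, -13.679634094238281), (168.81175231933594, 238.93832397460938), 1.0105141401290894) [ 215  188  106   77 7120]
clip? 138 [234.0072 182.1449] [0.6296 0.0596 0.1328] [0.621  0.0449 0.105 ] [0.6384 0.079  0.1546]
clip? 80 [298.175  181.2875] [ 0.6272 -0.0812  0.1404] [ 0.6221 -0.0937  0.105 ] [ 0.6347 -0.0688  0.1489]
clip? 81 [302.9012 266.4321] [ 0.4433 -0.0842  0.1401] [ 0.4378 -0.0988  0.1064] [ 0.4485 -0.0723  0.1493]
clip? 95 [237.8316 270.8211] [0.4377 0.0545 0.1359] [0.4294 0.0417 0.1063] [0.4445 0.0667 0.1503]
clip? 58 [241.5517 380.5862] [0.2274 0.0498 0.1862] [0.2178 0.0253 0.1651] [0.2337 0.0734 0.2   ]
obj 7770 [267.3934 225.9212] [ 0.4407 -0.1344  0.0425] [0.6321 0.1064 0.1   ]
obj 773 [358.4981 224.0815] [ 0.4872 -0.2753  0.02  ] [ 0.5867 -0.2053  0.0377]
obj 520 [173.2788 250.7654] [0.4542 0.1817 0.0202] [0.5106 0.2325 0.0911]
side table 0.00023098519593178768
lid 0.08810931469359262 ((536.105224609375, -12.066986083984375), (175.75013732910156, 241.2078857421875), 1.6974728107452393) [ 240  152   99   89 5299]
clip? 117 [277.5897 145.453 ] [ 0.6263 -0.0773  0.1291] [ 0.6211 -0.0937  0.1051] [ 0.6322 -0.0662  0.1472]
clip? 180 [242.5333 179.0278] [0.6285 0.0619 0.1295] [0.619  0.0389 0.105 ] [0.6376 0.08   0.1538]
clip? 98 [345.7959 176.4388] [ 0.4403 -0.0802  0.1343] [ 0.4357 -0.0976  0.1051] [ 0.447  -0.0691  0.1475]
clip? 99 [316.7677 217.9192] [0.4345 0.0605 0.1369] [0.4285 0.0417 0.106 ] [0.4434 0.0701 0.1478]
clip? 348 [424.5345 282.0489] [0.2077 0.0987 0.1847] [0.1803 0.0349 0.1581] [0.233  0.1487 0.2   ]
obj 442 [335.1561 153.862 ] [ 0.4852 -0.2692  0.02  ] [ 0.5869 -0.2039  0.0348]
obj 6835 [290.4095 199.3402] [ 0.4369 -0.1333  0.0201] [0.6314 0.1079 0.1   ]
obj 806 [255.3151 278.2878] [0.4537 0.1866 0.02  ] [0.5078 0.2398 0.0871]
```

View pics/top_crop.png

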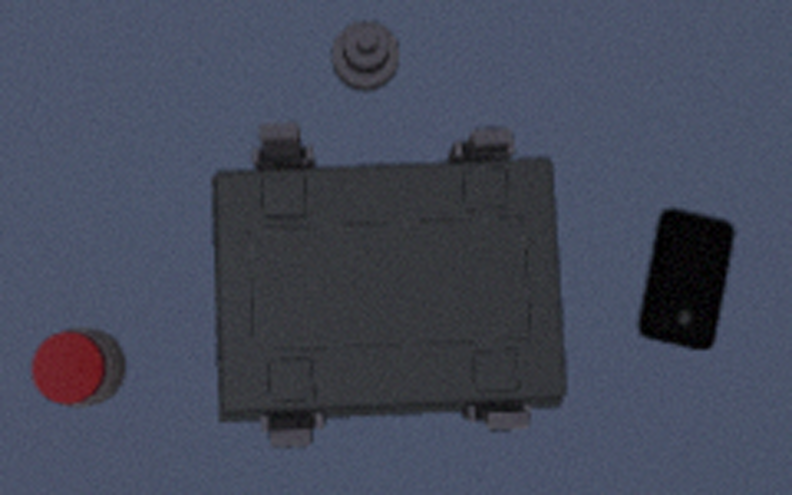

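View pics/side_crop.png

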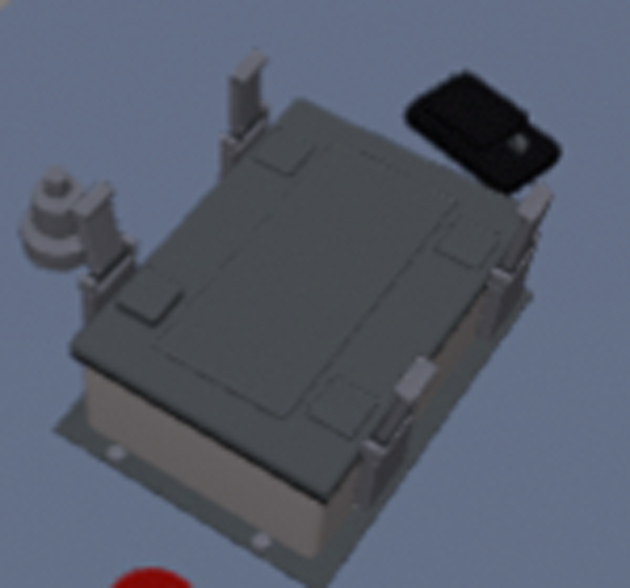

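Box centre is about (536, -13) mm with yaw about +1.5°, from both views. The sizes check out: 168×239 mm, lid at 88 mm. First I'll align the tool with the box and shut the gripper.

```bash
cat > st.py <<'E'
from workcell import bot
from h import *
np.set_printoptions(precision=1,suppress=True)
s=bot.get_state();q=s['eef_rot'];M=R.from_quat([q[1],q[2],q[3],q[0]]).as_matrix()
p=s['ee_pos']*1000;a=np.radians(1.5);B=np.array([[np.cos(a),np.sin(a)],[-np.sin(a),np.cos(a)]])
print('t',round(s['time'],2),'tcp',p,'box',B@(p[:2]-[536,-13]),'yaw',np.degrees(np.arctan2(M[1,0],M[0,0])),'z',M[:,2],'F',s['contact_force'],'op',round(s['opening'],3))
E
python3 -m pendant '[{"rz":6.1},{"rz":12.2},{"rz":18.3},{"rz":24.4},{"rz":24.4}]' 1 30
python3 st.py
python3 -m pendant '[{"x":12,"y":-39,"z":6},{"x":25,"y":-78,"z":12},{"x":38,"y":-116,"z":18},{"x":50,"y":-155,"z":24},{"x":63,"y":-194,"z":30}]'
python3 st.py
```

```text
t 0.1 tcp [ 240.5 -494.4  230.8] box [-308.  -473.5] yaw 25.94251716208751 z [-0.  0. -1.] F [ 0.   0.7 -0.5] op 1.002
t 0.1 tcp [ 240.5 -494.4  230.8] box [-308.  -473.5] yaw 25.94251716208751 z [-0.  0. -1.] F [ 0.   0.7 -0.5] op 1.002validation failed for argument at $[0]...
validation failed for argument at $[0]...
```

```bash

python3 -m pendant '[{"x":0,"y":0,"z":0,"rx":0,"ry":0,"rz":6.1},{"x":0,"y":0,"z":0,"rx":0,"ry":0,"rz":12.2},{"x":0,"y":0,"z":0,"rx":0,"ry":0,"rz":18.3},{"x":0,"y":0,"z":0,"rx":0,"ry":0,"rz":24.4}]' 1 30
python3 st.py
```

```text
time: 0.43
ee_pos: [0.2406, -0.4944, 0.2309]
eef_rot: [-0.0, 1.0, 0.011, -0.0]
contact_force: [-0.4, -0.6, -0.3]
opening: 0.452
grasp_force: 0.0
t 0.43 tcp [ 240.6 -494.4  230.9] box [-307.9 -473.5] yaw 1.244051502758714 z [-0.  0. -1.] F [-0.4 -0.6 -0.3] op 0.452
```

```bash

python3 -m pendant '[{"x":13,"y":-39,"z":4,"rx":0,"ry":0,"rz":0},{"x":26,"y":-78,"z":8,"rx":0,"ry":0,"rz":0},{"x":38,"y":-117,"z":12,"rx":0,"ry":0,"rz":0},{"x":50,"y":-155,"z":16,"rx":0,"ry":0,"rz":0},{"x":63,"y":-194,"z":20,"rx":0,"ry":0,"rz":0}]' >/dev/null
python3 -m pendant '[{"x":13,"y":-39,"z":2,"rx":0,"ry":0,"rz":0},{"x":26,"y":-78,"z":4,"rx":0,"ry":0,"rz":0},{"x":38,"y":-117,"z":6,"rx":0,"ry":0,"rz":0},{"x":50,"y":-155,"z":8,"rx":0,"ry":0,"rz":0},{"x":63,"y":-194,"z":10,"rx":0,"ry":0,"rz":0}]' >/dev/null
python3 -m pendant '[{"x":13,"y":-39,"z":0,"rx":0,"ry":0,"rz":0},{"x":26,"y":-78,"z":0,"rx":0,"ry":0,"rz":0},{"x":38,"y":-117,"z":0,"rx":0,"ry":0,"rz":0},{"x":50,"y":-156,"z":0,"rx":0,"ry":0,"rz":0},{"x":50,"y":-156,"z":0,"rx":0,"ry":0,"rz":0}]' >/dev/null
python3 st.py
```

```text
t 1.68 tcp [402.5  59.4 201.2] box [-131.6   75.8] yaw 1.8803557079691031 z [ 0.  0. -1.] F [ 0.8 -0.5  0.1] op 0.001
```

```bash

python3 -m pendant '[{"x":0,"y":6,"z":30,"rx":0,"ry":0,"rz":0},{"x":0,"y":6,"z":62,"rx":0,"ry":0,"rz":0},{"x":0,"y":6,"z":62,"rx":0,"ry":0,"rz":0}]' >/dev/null
python3 st.py
python3 -m pendant '[{"x":15,"y":0,"z":0,"rx":0,"ry":0,"rz":0},{"x":27,"y":0,"z":2,"rx":0,"ry":0,"rz":0},{"x":34,"y":0,"z":2,"rx":0,"ry":0,"rz":0},{"x":41,"y":0,"z":3.5,"rx":0,"ry":0,"rz":0},{"x":47,"y":0,"z":6,"rx":0,"ry":0,"rz":0}]' >/dev/null
python3 st.py
python3 -m pendant '[{"x":5,"y":0,"z":3,"rx":0,"ry":0,"rz":0},{"x":10,"y":0,"z":6.6,"rx":0,"ry":0,"rz":0},{"x":14,"y":0,"z":11,"rx":0,"ry":0,"rz":0}]' >/dev/null
python3 st.py
python3 -c "
from workcell import bot
import cv2
d=bot.get_image('side');cv2.imwrite('pics/c1.png',cv2.resize(d['color'][100:280,210:400],None,fx=3.3,fy=3.3))"
```

```text
t 1.93 tcp [399.5  47.8 134.9] box [-134.9   64.4] yaw 1.5585825987015776 z [-0. -0. -1.] F [-1.2  0.  -0.7] op -0.003
t 2.35 tcp [449.7  49.1 134.2] box [-84.7  64.3] yaw 1.526188332168345 z [ 0.  0. -1.] F [-2.7  0.   5.7] op -0.003
t 2.6 tcp [464.1  49.5 123.3] box [-70.3  64.3] yaw 1.5312193314887605 z [ 0. -0. -1.] F [-0.5 -0.6  9.9] op -0.004
```

View pics/c1.png

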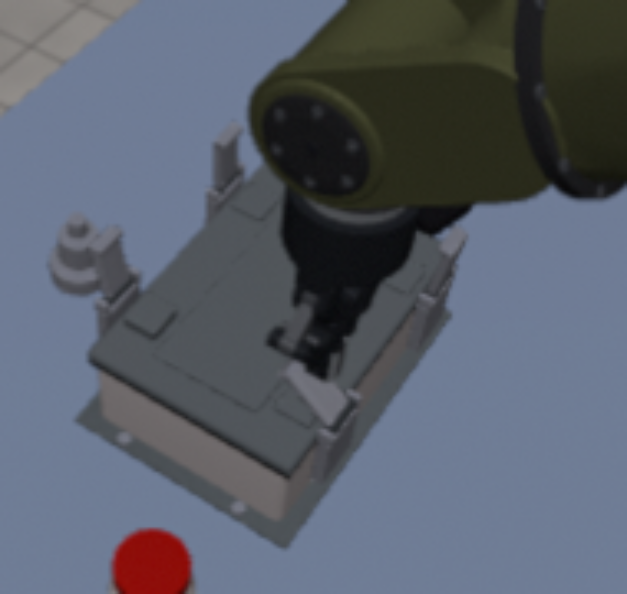

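The clip is being pushed over at image (315,395), with the finger on it and about 10 N. Continuing down in small steps.

```bash

python3 -m pendant '[{"x":2,"y":0,"z":4,"rx":0,"ry":0,"rz":0},{"x":4,"y":0,"z":7.5,"rx":0,"ry":0,"rz":0}]' >/dev/null;python3 st.py
python3 -m pendant '[{"x":1.5,"y":0,"z":2.5,"rx":0,"ry":0,"rz":0}]' >/dev/null;python3 st.py
python3 -m pendant '[{"x":1,"y":0,"z":2,"rx":0,"ry":0,"rz":0}]' >/dev/null;python3 st.py
python3 -m pendant '[{"x":0.5,"y":0,"z":1,"rx":0,"ry":0,"rz":0}]' >/dev/null;python3 st.py
python3 -m pendant '[{"x":0.5,"y":0,"z":1,"rx":0,"ry":0,"rz":0}]' >/dev/null;python3 st.py
```

```text
t 2.82 tcp [468.2  49.6 115.9] box [-66.2  64.4] yaw 1.537723825587912 z [ 0.  0. -1.] F [-0.7  0.1  8.6] op -0.004
t 2.9 tcp [469.7  49.7 113.3] box [-64.7  64.4] yaw 1.5331527742014053 z [ 0.  0. -1.] F [ 0.6 -0.3  7.8] op -0.001
t 2.98 tcp [470.7  49.7 111.3] box [-63.7  64.4] yaw 1.5359933944732824 z [ 0.  0. -1.] F [2.4 0.  6.6] op -0.002
t 3.07 tcp [471.1  49.7 110.2] box [-63.3  64.4] yaw 1.5305790140122462 z [ 0.  0. -1.] F [1.4 0.1 6.4] op -0.003
t 3.15 tcp [471.5  49.7 109.2] box [-62.8  64.4] yaw 1.533459150855505 z [ 0.  0. -1.] F [1.  0.7 4.4] op 0.001
```

```bash

for i in 1; do
python3 -m pendant '[{"x":0.2,"y":0,"z":1,"rx":0,"ry":0,"rz":0}]' >/dev/null;python3 st.py
python3 -m pendant '[{"x":0.2,"y":0,"z":1,"rx":0,"ry":0,"rz":0}]' >/dev/null;python3 st.py
python3 -m pendant '[{"x":0.2,"y":0,"z":1,"rx":0,"ry":0,"rz":0}]' >/dev/null;python3 st.py
python3 -m pendant '[{"x":0,"y":0,"z":0.7,"rx":0,"ry":0,"rz":0}]' >/dev/null;python3 st.py
done
```

```text
t 3.23 tcp [471.7  49.7 108.2] box [-62.6  64.4] yaw 1.5348612416638356 z [ 0.  0. -1.] F [ 2.7 -0.5  5.1] op -0.002
t 3.32 tcp [471.7  49.8 107. ] box [-62.7  64.4] yaw 1.5318823466452876 z [ 0.  0. -1.] F [1.8 1.1 4.3] op 0.001
t 3.4 tcp [471.6  49.8 105.7] box [-62.8  64.5] yaw 1.5370039303518677 z [ 0.  0. -1.] F [0.9 0.1 3.6] op 0.0
t 3.48 tcp [471.3  49.8 104.7] box [-63.1  64.5] yaw 1.5386365538823488 z [ 0.  0. -1.] F [1.1 0.7 2.8] op 0.003
```

```bash

python3 -m pendant '[{"x":0,"y":0,"z":1,"rx":0,"ry":0,"rz":0}]' >/dev/null;python3 st.py
python3 -m pendant '[{"x":0,"y":0,"z":1,"rx":0,"ry":0,"rz":0}]' >/dev/null;python3 st.py
python3 -m pendant '[{"x":0,"y":0,"z":0.7,"rx":0,"ry":0,"rz":0}]' >/dev/null;python3 st.py
python3 -m pendant '[{"x":0,"y":0,"z":0.7,"rx":0,"ry":0,"rz":0}]' >/dev/null;python3 st.py
```

```text
t 3.57 tcp [471.1  49.8 103.5] box [-63.3  64.5] yaw 1.5403297271708098 z [-0.  0. -1.] F [0.6 0.6 1.4] op 0.003
t 3.65 tcp [470.9  49.9 102.3] box [-63.4  64.5] yaw 1.545834029888392 z [-0.  0. -1.] F [-0.9  0.1  1.6] op -0.0
t 3.73 tcp [470.8  49.8 101.5] box [-63.6  64.5] yaw 1.5428779036736524 z [-0. -0. -1.] F [-0.5  0.8 -0. ] op -0.001
t 3.82 tcp [470.8  49.9 100.8] box [-63.5  64.5] yaw 1.545500902831474 z [-0.  0. -1.] F [-0.1 -0.1  0.4] op 0.003
```

```bash

python3 -m pendant '[{"x":0,"y":0,"z":0.7,"rx":0,"ry":0,"rz":0}]' >/dev/null;python3 st.py
python3 -m pendant '[{"x":0,"y":0,"z":0.7,"rx":0,"ry":0,"rz":0}]' >/dev/null;python3 st.py
python3 -m pendant '[{"x":0,"y":0,"z":0.6,"rx":0,"ry":0,"rz":0}]' >/dev/null;python3 st.py
python3 -m pendant '[{"x":0,"y":0,"z":0.5,"rx":0,"ry":0,"rz":0}]' >/dev/null;python3 st.py
```

```text
t 3.9 tcp [470.9  49.8 100.2] box [-63.5  64.5] yaw 1.5439966251961474 z [-0. -0. -1.] F [-0.6 -0.   0.3] op -0.003
t 3.98 tcp [471.   49.8  99.6] box [-63.4  64.5] yaw 1.5432890396009609 z [-0.  0. -1.] F [-0.9  0.3 -0. ] op -0.003
t 4.07 tcp [471.   49.8  99. ] box [-63.3  64.5] yaw 1.5431400010370737 z [-0.  0. -1.] F [-0.5  0.   0.1] op -0.0
t 4.15 tcp [471.1  49.9  98.6] box [-63.3  64.5] yaw 1.5437751983874934 z [-0.  0. -1.] F [-0.5 -0.1  0.5] op 0.0
```

```bash

python3 -m pendant '[{"x":0,"y":0,"z":0.5,"rx":0,"ry":0,"rz":0}]' >/dev/null;python3 st.py
python3 -m pendant '[{"x":0,"y":0,"z":0.5,"rx":0,"ry":0,"rz":0}]' >/dev/null;python3 st.py
python3 -m pendant '[{"x":0,"y":0,"z":0.5,"rx":0,"ry":0,"rz":0}]' >/dev/null;python3 st.py
python3 -m pendant '[{"x":0,"y":0,"z":0.4,"rx":0,"ry":0,"rz":0}]' >/dev/null;python3 st.py
```

```text
t 4.23 tcp [471.2  49.9  98.4] box [-63.2  64.5] yaw 1.5432486083608965 z [ 0.  0. -1.] F [-3.8 -0.1  8.7] op -0.002
t 4.32 tcp [471.2  49.9  98.2] box [-63.1  64.5] yaw 1.5454572176550025 z [ 0.  0. -1.] F [-5.5  1.1 12. ] op -0.001
t 4.4 tcp [471.3  49.9  98. ] box [-63.1  64.5] yaw 1.543395261465711 z [ 0.  0. -1.] F [-7.6 -0.3 18.5] op -0.001
t 4.48 tcp [471.3  49.9  97.9] box [-63.   64.6] yaw 1.5489791525304168 z [ 0.  0. -1.] F [-9.2  0.2 22.8] op -0.001
```

Clip 1 is on its stop, but the last step went to nearly 25 N. That was too many steps in one batch, so on the other clips I'll stop at first contact. Now retracting and crossing to clip 3.

```bash

python3 -m pendant '[{"x":0,"y":0,"z":-20,"rx":0,"ry":0,"rz":0},{"x":0,"y":0,"z":-60,"rx":0,"ry":0,"rz":0},{"x":8,"y":6,"z":-98,"rx":0,"ry":0,"rz":0},{"x":36,"y":25,"z":-105,"rx":0,"ry":0,"rz":0},{"x":69,"y":48,"z":-105,"rx":0,"ry":0,"rz":0}]' >/dev/null; python3 st.py
python3 -m pendant '[{"x":32,"y":22,"z":0,"rx":0,"ry":0,"rz":0},{"x":64,"y":44,"z":0,"rx":0,"ry":0,"rz":0},{"x":96,"y":66,"z":0,"rx":0,"ry":0,"rz":0},{"x":126,"y":86,"z":0,"rx":0,"ry":0,"rz":0},{"x":126,"y":86,"z":0,"rx":0,"ry":0,"rz":0}]' >/dev/null; python3 st.py
python3 - <<'E'
from h import *
from workcell import bot
d=bot.get_image('top');P=cloud(d)
a=np.radians(1.5);B=np.array([[np.cos(a),np.sin(a)],[-np.sin(a),np.cos(a)]])
Q=P.reshape(-1,3).copy();b=(Q[:,:2]*1000-[536,-13])@B.T;z=Q[:,2]*1000
for n,x,y in((1,-65,70),(2,-65,-70)):
    for u in(-86,-80,-70,-60,-50,-44,-36):
        m=(abs(b[:,0]-u)<3)&(abs(b[:,1]-y)<9);print(n,u,m.sum(),np.median(z[m]) if m.any() else None)
E
```

```text
t 4.9 tcp [542.8   3.9 205.9] box [ 7.3 16.7] yaw 1.6567699079583509 z [ 0. -0. -1.] F [-0.1  1.   0.2] op -0.002
t 5.32 tcp [672.5 -82.3 199.1] box [134.7 -72.9] yaw 1.389250874295484 z [-0. -0. -1.] F [-1.1 -0.  -0.5] op -0.0
1 -86 24 99.44167039846897
1 -80 22 100.11211754741495
1 -70 23 100.04593866384582
1 -60 21 99.20516264792667
1 -50 23 99.68571895303535
1 -44 24 99.00430535046512
1 -36 18 91.47251128232159
2 -86 83 549.898262853935
2 -80 76 548.7262351629145
2 -70 76 545.5465324061161
2 -60 73 542.7566459887018
2 -50 69 540.9046588500523
2 -44 69 538.7769468886419
2 -36 68 535.9509731917694
```

Clip 1 reads level at 99–100 mm along its whole length, so it's shut. On to clip 3.

```bash

python3 -m pendant '[{"x":0,"y":-3,"z":30,"rx":0,"ry":0,"rz":0},{"x":0,"y":-3,"z":60,"rx":0,"ry":0,"rz":0},{"x":0,"y":-3,"z":60,"rx":0,"ry":0,"rz":0}]' >/dev/null
python3 st.py
python3 -m pendant '[{"x":-16,"y":0,"z":0,"rx":0,"ry":0,"rz":0},{"x":-29,"y":0,"z":2,"rx":0,"ry":0,"rz":0},{"x":-36,"y":0,"z":2,"rx":0,"ry":0,"rz":0},{"x":-43,"y":0,"z":3.5,"rx":0,"ry":0,"rz":0},{"x":-49,"y":0,"z":6,"rx":0,"ry":0,"rz":0}]' >/dev/null
python3 st.py
python3 -m pendant '[{"x":-5,"y":0,"z":3,"rx":0,"ry":0,"rz":0},{"x":-10,"y":0,"z":6.6,"rx":0,"ry":0,"rz":0},{"x":-14,"y":0,"z":11,"rx":0,"ry":0,"rz":0}]' >/dev/null
python3 st.py
```

```text
t 5.62 tcp [666.8 -74.9 135.9] box [129.1 -65.3] yaw 1.574090718428526 z [-0.  0. -1.] F [-1.  0. -1.] op -0.004
t 6.03 tcp [621. -77. 138.] box [ 83.3 -66.2] yaw 1.5561265862421383 z [ 0. -0. -1.] F [0.9 1.7 9.8] op 0.002
t 6.28 tcp [607.2 -77.6 126.9] box [ 69.5 -66.4] yaw 1.5519154361976675 z [ 0. -0. -1.] F [1.9 1.  9.2] op 0.0
```

```bash

python3 -m pendant '[{"x":-2,"y":0,"z":4,"rx":0,"ry":0,"rz":0},{"x":-3.5,"y":0,"z":8,"rx":0,"ry":0,"rz":0}]' >/dev/null;python3 st.py
python3 -m pendant '[{"x":-1,"y":0,"z":3,"rx":0,"ry":0,"rz":0}]' >/dev/null;python3 st.py
python3 -m pendant '[{"x":-1,"y":0,"z":3,"rx":0,"ry":0,"rz":0}]' >/dev/null;python3 st.py
python3 -m pendant '[{"x":-0.5,"y":0,"z":1.5,"rx":0,"ry":0,"rz":0}]' >/dev/null;python3 st.py
python3 -m pendant '[{"x":0,"y":0,"z":1,"rx":0,"ry":0,"rz":0}]' >/dev/null;python3 st.py
```

```text
t 6.45 tcp [603.7 -77.7 118.7] box [ 66.  -66.5] yaw 1.5487883840012189 z [ 0. -0. -1.] F [ 0.2  1.  10.1] op -0.001
t 6.53 tcp [602.5 -77.7 115.4] box [ 64.8 -66.5] yaw 1.5480958171099253 z [ 0. -0. -1.] F [-1.2 -0.2  9.7] op -0.001
t 6.62 tcp [601.5 -77.8 112.4] box [ 63.8 -66.5] yaw 1.5498396205526626 z [ 0. -0. -1.] F [-2.1 -0.1  7. ] op 0.004
t 6.7 tcp [600.7 -77.8 110.4] box [ 63.  -66.5] yaw 1.5476066470068266 z [ 0. -0. -1.] F [-1.3 -0.8  6.5] op 0.002
t 6.78 tcp [600.6 -77.7 109.4] box [ 62.9 -66.4] yaw 1.5500041624999714 z [ 0. -0. -1.] F [-1.3  0.4  6. ] op 0.003
```

```bash

python3 -m pendant '[{"x":0,"y":0,"z":1,"rx":0,"ry":0,"rz":0}]' >/dev/null;python3 st.py
python3 -m pendant '[{"x":0,"y":0,"z":1,"rx":0,"ry":0,"rz":0}]' >/dev/null;python3 st.py
python3 -m pendant '[{"x":0,"y":0,"z":1,"rx":0,"ry":0,"rz":0}]' >/dev/null;python3 st.py
python3 -m pendant '[{"x":0,"y":0,"z":1,"rx":0,"ry":0,"rz":0}]' >/dev/null;python3 st.py
python3 -m pendant '[{"x":0,"y":0,"z":1,"rx":0,"ry":0,"rz":0}]' >/dev/null;python3 st.py
```

```text
t 6.87 tcp [600.7 -77.8 108.4] box [ 63.  -66.4] yaw 1.5518801443294272 z [ 0. -0. -1.] F [-1.7 -0.1  4.9] op 0.0
t 6.95 tcp [600.7 -77.7 107.4] box [ 63.  -66.4] yaw 1.5503021703429292 z [ 0. -0. -1.] F [-2.1 -0.6  5.5] op 0.003
t 7.03 tcp [600.7 -77.7 106.1] box [ 63.  -66.4] yaw 1.547161133313756 z [ 0. -0. -1.] F [-1.5 -0.8  4.1] op 0.003
t 7.12 tcp [600.6 -77.7 104.8] box [ 62.9 -66.4] yaw 1.5475635287583276 z [ 0. -0. -1.] F [-1.4  0.6  2.7] op 0.004
t 7.2 tcp [600.6 -77.7 103.4] box [ 62.8 -66.4] yaw 1.54754962226369 z [-0. -0. -1.] F [-1.3  0.2  3.2] op -0.003
```

```bash

python3 -m pendant '[{"x":0,"y":0,"z":0.8,"rx":0,"ry":0,"rz":0}]' >/dev/null;python3 st.py
python3 -m pendant '[{"x":0,"y":0,"z":0.8,"rx":0,"ry":0,"rz":0}]' >/dev/null;python3 st.py
python3 -m pendant '[{"x":0,"y":0,"z":0.8,"rx":0,"ry":0,"rz":0}]' >/dev/null;python3 st.py
```

```text
t 7.28 tcp [600.5 -77.7 102.3] box [ 62.8 -66.4] yaw 1.540748217894833 z [-0.  0. -1.] F [-0.8  0.3  1.1] op 0.004
t 7.37 tcp [600.5 -77.7 101.4] box [ 62.8 -66.4] yaw 1.5398051957372774 z [-0.  0. -1.] F [-0.7  0.8 -0.1] op 0.0
t 7.45 tcp [600.6 -77.7 100.6] box [ 62.8 -66.3] yaw 1.5467480466491668 z [-0.  0. -1.] F [-0.1  0.5  0.1] op -0.003
```

```bash

python3 -m pendant '[{"x":0,"y":0,"z":0.7,"rx":0,"ry":0,"rz":0}]' >/dev/null;python3 st.py
python3 -m pendant '[{"x":0,"y":0,"z":0.5,"rx":0,"ry":0,"rz":0}]' >/dev/null;python3 st.py
python3 -m pendant '[{"x":0,"y":0,"z":0.4,"rx":0,"ry":0,"rz":0}]' >/dev/null;python3 st.py
```

```text
t 7.53 tcp [600.6 -77.7  99.9] box [ 62.8 -66.3] yaw 1.5435813796360602 z [-0.  0. -1.] F [ 0.5 -0.6  0.2] op -0.001
t 7.62 tcp [600.6 -77.7  99.4] box [ 62.8 -66.3] yaw 1.5447356840967814 z [-0.  0. -1.] F [-0.2  0.3  0.2] op 0.006
t 7.7 tcp [600.6 -77.7  99.1] box [ 62.9 -66.4] yaw 1.545344791881857 z [-0.  0. -1.] F [ 0.1 -0.2 -0.1] op -0.001
```

```bash

python3 -m pendant '[{"x":0,"y":0,"z":0.5,"rx":0,"ry":0,"rz":0}]' >/dev/null;python3 st.py
python3 -m pendant '[{"x":0,"y":0,"z":0.4,"rx":0,"ry":0,"rz":0}]' >/dev/null;python3 st.py
```

```text
t 7.78 tcp [600.6 -77.7  98.7] box [ 62.9 -66.4] yaw 1.5434780540573998 z [ 0.  0. -1.] F [0.1 0.  0.9] op 0.003
t 7.87 tcp [600.6 -77.7  98.4] box [ 62.9 -66.4] yaw 1.544567300188991 z [ 0.  0. -1.] F [-1.5  0.   4.3] op -0.001
```

Clip 3 is down on its stop with about 4 N. Retracting, then moving to clip 4.

```bash

python3 -m pendant '[{"x":0,"y":0,"z":-20,"rx":0,"ry":0,"rz":0},{"x":0,"y":0,"z":-60,"rx":0,"ry":0,"rz":0},{"x":5,"y":-10,"z":-98,"rx":0,"ry":0,"rz":0},{"x":22,"y":-42,"z":-102,"rx":0,"ry":0,"rz":0},{"x":40,"y":-76,"z":-102,"rx":0,"ry":0,"rz":0}]' >/dev/null
python3 -m pendant '[{"x":17,"y":-33,"z":0,"rx":0,"ry":0,"rz":0},{"x":31,"y":-60,"z":0,"rx":0,"ry":0,"rz":0},{"x":31,"y":-60,"z":0,"rx":0,"ry":0,"rz":0},{"x":31,"y":-60,"z":0,"rx":0,"ry":0,"rz":0}]' >/dev/null; python3 st.py
python3 - <<'E'
from h import *
from workcell import bot
a=np.radians(1.5);B=np.array([[np.cos(a),np.sin(a)],[-np.sin(a),np.cos(a)]])
for c in('top','side'):
  d=bot.get_image(c);Q=cloud(d).reshape(-1,3);b=(Q[:,:2]*1000-[536,-13])@B.T;z=Q[:,2]*1000
  for n,sx,y in((1,-1,70),(2,-1,-70),(3,1,-70)):
    print(c,n,[round(float(np.median(z[m])),1) if (m:=(abs(b[:,0]-sx*u)<3)&(abs(b[:,1]-y)<9)).any() else None for u in(86,80,70,60,50,44,36)])
E
```

```text
t 8.62 tcp [668.   61.6 199.8] box [133.9  71.1] yaw 1.6748832157071352 z [-0. -0. -1.] F [ 1.3 -0.8 -0.4] op 0.001
top 1 [559.0, 557.3, 554.7, 551.7, 548.1, 546.1, 543.5]
top 2 [86.8, 88.3, 90.9, 90.5, 88.6, 88.7, 91.1]
top 3 [98.6, 99.8, 99.6, 100.0, 99.4, 99.0, 90.9]
side 1 [556.0, 99.8, 551.8, 548.5, 545.2, 543.1, 540.5]
side 2 [6.8, 57.3, 89.3, 89.2, 86.5, 88.2, 89.5]
side 3 [97.3, 99.1, 97.4, 97.7, 97.9, 97.9, 90.6]
```

```bash

python3 -m pendant '[{"x":0,"y":0,"z":30,"rx":0,"ry":0,"rz":0},{"x":0,"y":0,"z":58,"rx":0,"ry":0,"rz":0},{"x":0,"y":0,"z":58,"rx":0,"ry":0,"rz":0}]' >/dev/null
python3 st.py
python3 -m pendant '[{"x":-16,"y":0,"z":0,"rx":0,"ry":0,"rz":0},{"x":-29,"y":0,"z":1,"rx":0,"ry":0,"rz":0},{"x":-36,"y":0,"z":2,"rx":0,"ry":0,"rz":0},{"x":-43,"y":0,"z":3.5,"rx":0,"ry":0,"rz":0},{"x":-49,"y":0,"z":6,"rx":0,"ry":0,"rz":0}]' >/dev/null
python3 st.py
python3 -m pendant '[{"x":-5,"y":0,"z":3,"rx":0,"ry":0,"rz":0},{"x":-10,"y":0,"z":6.6,"rx":0,"ry":0,"rz":0},{"x":-14,"y":0,"z":11,"rx":0,"ry":0,"rz":0}]' >/dev/null
python3 st.py
```

```text
t 8.97 tcp [665.5  58.7 136.9] box [131.4  68.3] yaw 1.4492800225772353 z [-0. -0. -1.] F [-1.1 -0.8 -1.4] op -0.005
t 9.38 tcp [619.4  58.3 138.2] box [85.3 69.1] yaw 1.509132645093412 z [ 0.  0. -1.] F [3.3 0.  5.2] op 0.002
t 9.63 tcp [605.6  58.2 127.2] box [71.4 69.4] yaw 1.5239175299676964 z [ 0.  0. -1.] F [ 1.7 -0.2 10.3] op -0.0
```

```bash

python3 -m pendant '[{"x":-2,"y":0,"z":3,"rx":0,"ry":0,"rz":0},{"x":-4,"y":0,"z":6,"rx":0,"ry":0,"rz":0}]' >/dev/null;python3 st.py
python3 -m pendant '[{"x":-2,"y":0,"z":3,"rx":0,"ry":0,"rz":0}]' >/dev/null;python3 st.py
python3 -m pendant '[{"x":-1.5,"y":0,"z":3,"rx":0,"ry":0,"rz":0}]' >/dev/null;python3 st.py
python3 -m pendant '[{"x":-1,"y":0,"z":1,"rx":0,"ry":0,"rz":0}]' >/dev/null;python3 st.py
python3 -m pendant '[{"x":0,"y":0,"z":1,"rx":0,"ry":0,"rz":0}]' >/dev/null;python3 st.py
python3 -m pendant '[{"x":0,"y":0,"z":1,"rx":0,"ry":0,"rz":0}]' >/dev/null;python3 st.py
```

```text
t 9.8 tcp [601.4  58.1 120.9] box [67.2 69.4] yaw 1.5244856503356166 z [ 0.  0. -1.] F [-0.5  0.2  9.3] op -0.0
t 9.88 tcp [599.4  58.1 117.7] box [65.2 69.4] yaw 1.5313498603235658 z [ 0.  0. -1.] F [ 2.2 -0.7  6.7] op -0.002
t 9.97 tcp [597.9  58.1 114.5] box [63.7 69.4] yaw 1.5239084549011233 z [ 0.  0. -1.] F [1.4 0.5 4.5] op 0.005
t 10.05 tcp [596.7  58.  112.9] box [62.5 69.4] yaw 1.526164121213989 z [ 0.  0. -1.] F [ 2.5 -0.2  2. ] op 0.003
t 10.13 tcp [596.5  58.  111.8] box [62.4 69.4] yaw 1.5311311495338724 z [ 0. -0. -1.] F [-1.  -0.9  4.2] op 0.002
t 10.22 tcp [596.3  58.1 110.5] box [62.1 69.5] yaw 1.5346201550778689 z [-0. -0. -1.] F [-1.4 -0.1  2.8] op 0.0
```

```bash

python3 -m pendant '[{"x":0,"y":0,"z":1,"rx":0,"ry":0,"rz":0}]' >/dev/null;python3 st.py
python3 -m pendant '[{"x":0,"y":0,"z":1,"rx":0,"ry":0,"rz":0}]' >/dev/null;python3 st.py
python3 -m pendant '[{"x":0,"y":0,"z":0.7,"rx":0,"ry":0,"rz":0}]' >/dev/null;python3 st.py
python3 -m pendant '[{"x":0,"y":0,"z":0.7,"rx":0,"ry":0,"rz":0}]' >/dev/null;python3 st.py
```

```text
t 10.3 tcp [596.2  58.1 109.2] box [62.1 69.5] yaw 1.535420566172426 z [-0. -0. -1.] F [-1.2 -0.5  1.3] op 0.001
t 10.38 tcp [596.3  58.2 108.1] box [62.1 69.6] yaw 1.5383102197011673 z [-0.  0. -1.] F [-0.1  0.9  0.3] op 0.0
t 10.47 tcp [596.3  58.2 107.3] box [62.1 69.6] yaw 1.5437142811340274 z [-0.  0. -1.] F [0.1 0.3 0.2] op 0.001
t 10.55 tcp [596.3  58.2 106.6] box [62.2 69.6] yaw 1.5429350745929662 z [-0.  0. -1.] F [-0.  -0.2 -0.3] op 0.0
```

Force reached zero at about 108, so the stop should be near 105.

```bash

python3 -m pendant '[{"x":0,"y":0,"z":0.5,"rx":0,"ry":0,"rz":0}]' >/dev/null;python3 st.py
python3 -m pendant '[{"x":0,"y":0,"z":0.4,"rx":0,"ry":0,"rz":0}]' >/dev/null;python3 st.py
python3 -m pendant '[{"x":0,"y":0,"z":0.4,"rx":0,"ry":0,"rz":0}]' >/dev/null;python3 st.py
```

```text
t 10.63 tcp [596.3  58.2 106.2] box [62.2 69.6] yaw 1.5437581217608072 z [-0. -0. -1.] F [-0.7 -0.2  0.8] op -0.001
t 10.72 tcp [596.4  58.2 105.9] box [62.2 69.6] yaw 1.545194782273776 z [-0.  0. -1.] F [ 0.6 -0.3  0.3] op -0.001
t 10.8 tcp [596.4  58.2 105.6] box [62.3 69.6] yaw 1.5430839605745936 z [-0.  0. -1.] F [ 0.  -0.4 -0.1] op -0.002
```

```bash

python3 -m pendant '[{"x":0,"y":0,"z":0.4,"rx":0,"ry":0,"rz":0}]' >/dev/null;python3 st.py
python3 -m pendant '[{"x":0,"y":0,"z":0.4,"rx":0,"ry":0,"rz":0}]' >/dev/null;python3 st.py
```

```text
t 10.88 tcp [596.4  58.2 105.2] box [62.3 69.6] yaw 1.5444456061672815 z [-0.  0. -1.] F [0.4 1.1 0.8] op 0.001
t 10.97 tcp [596.4  58.2 104.8] box [62.3 69.6] yaw 1.5431846415365362 z [-0.  0. -1.] F [ 0.7  0.  -0.5] op -0.002
```

```bash

python3 -m pendant '[{"x":0,"y":0,"z":0.4,"rx":0,"ry":0,"rz":0}]' >/dev/null;python3 st.py
python3 -m pendant '[{"x":0,"y":0,"z":0.4,"rx":0,"ry":0,"rz":0}]' >/dev/null;python3 st.py
```

```text
t 11.05 tcp [596.4  58.2 104.5] box [62.3 69.6] yaw 1.5387246575361844 z [-0.  0. -1.] F [ 0.3 -0.6  0.8] op 0.001
t 11.13 tcp [596.4  58.2 104.1] box [62.3 69.6] yaw 1.544273222792353 z [-0. -0. -1.] F [-0.6 -0.3 -0. ] op 0.001
```

The clip dropped away from the finger 4 mm ago, so it has snapped. I'll retract toward clip 2 and confirm by depth on the way.

```bash

python3 -m pendant '[{"x":0,"y":0,"z":-20,"rx":0,"ry":0,"rz":0},{"x":0,"y":0,"z":-58,"rx":0,"ry":0,"rz":0},{"x":-8,"y":6,"z":-92,"rx":0,"ry":0,"rz":0},{"x":-40,"y":29,"z":-96,"rx":0,"ry":0,"rz":0},{"x":-72,"y":52,"z":-96,"rx":0,"ry":0,"rz":0}]' >/dev/null
python3 -m pendant '[{"x":-32,"y":23,"z":0,"rx":0,"ry":0,"rz":0},{"x":-64,"y":46,"z":0,"rx":0,"ry":0,"rz":0},{"x":-94,"y":68,"z":0,"rx":0,"ry":0,"rz":0},{"x":-122,"y":88,"z":0,"rx":0,"ry":0,"rz":0},{"x":-122,"y":88,"z":0,"rx":0,"ry":0,"rz":0}]' >/dev/null
python3 -m pendant '[{"x":0,"y":0,"z":0,"rx":0,"ry":0,"rz":0}]' >/dev/null; python3 st.py
cat > chk.py <<'E'
from h import *
from workcell import bot
a=np.radians(1.5);B=np.array([[np.cos(a),np.sin(a)],[-np.sin(a),np.cos(a)]])
for c in('top','side'):
  d=bot.get_image(c);Q=cloud(d).reshape(-1,3);b=(Q[:,:2]*1000-[536,-13])@B.T;z=Q[:,2]*1000
  for n,sx,y in((1,-1,70),(2,-1,-70),(3,1,-70),(4,1,70)):
    print(c,n,[round(float(np.median(z[m])),1) if (m:=(abs(b[:,0]-sx*u)<3)&(abs(b[:,1]-y)<9)).any() else None for u in(86,80,70,60,50,44,36)])
E
python3 chk.py
```

```text
t 12.05 tcp [405.7 -87.7 200.6] box [-132.2  -71.3] yaw 1.4093592197974618 z [ 0. -0. -1.] F [0.2 0.5 0.2] op 0.003
top 1 [98.8, 99.2, 99.6, 99.1, 98.7, 98.7, 90.9]
top 2 [86.6, 88.3, 90.3, 90.5, 88.4, 88.9, 91.3]
top 3 [100.2, 99.6, 98.5, 99.9, 99.4, 98.9, 91.3]
top 4 [105.2, 105.4, 104.4, 104.8, 104.5, 103.8, 91.1]
side 1 [96.8, 97.2, 97.9, 98.1, 97.6, 96.7, 89.8]
side 2 [9.7, 52.0, 89.6, 88.5, 86.9, 87.4, 89.2]
side 3 [97.6, 97.8, 97.7, 97.7, 97.9, 98.6, 90.5]
side 4 [102.5, 103.3, 103.2, 103.2, 103.4, 102.5, 89.7]
```

Clips 1, 3 and 4 are level and shut. Clip 2 is next.

```bash

python3 -m pendant '[{"x":0,"y":0,"z":30,"rx":0,"ry":0,"rz":0},{"x":0,"y":0,"z":61,"rx":0,"ry":0,"rz":0},{"x":0,"y":0,"z":61,"rx":0,"ry":0,"rz":0}]' >/dev/null
python3 st.py
python3 -m pendant '[{"x":16,"y":0,"z":0,"rx":0,"ry":0,"rz":0},{"x":28,"y":0,"z":2,"rx":0,"ry":0,"rz":0},{"x":35,"y":0,"z":2,"rx":0,"ry":0,"rz":0},{"x":42,"y":0,"z":3.5,"rx":0,"ry":0,"rz":0},{"x":48,"y":0,"z":6,"rx":0,"ry":0,"rz":0}]' >/dev/null
python3 st.py
python3 -m pendant '[{"x":5,"y":0,"z":3,"rx":0,"ry":0,"rz":0},{"x":10,"y":0,"z":6.6,"rx":0,"ry":0,"rz":0},{"x":14,"y":0,"z":11,"rx":0,"ry":0,"rz":0}]' >/dev/null
python3 st.py
python3 -m pendant '[{"x":2,"y":0,"z":3,"rx":0,"ry":0,"rz":0},{"x":4,"y":0,"z":6,"rx":0,"ry":0,"rz":0}]' >/dev/null;python3 st.py
```

```text
t 12.4 tcp [404.7 -85.7 134.7] box [-133.2  -69.2] yaw 1.6115363633459892 z [-0.  0. -1.] F [-0.1 -0.5 -1.2] op -0.001
t 12.82 tcp [455.1 -85.4 133.7] box [-82.8 -70.3] yaw 1.577279707561148 z [ 0. -0. -1.] F [-3.9  0.6  5.7] op 0.002
t 13.07 tcp [469.5 -85.2 123. ] box [-68.4 -70.5] yaw 1.555043700797242 z [ 0. -0. -1.] F [ 0.1  0.6 10. ] op 0.003
t 13.23 tcp [473.6 -85.2 117.1] box [-64.2 -70.6] yaw 1.5490138134118598 z [ 0. -0. -1.] F [0.2 0.4 8.6] op -0.001
```

```bash

python3 -m pendant '[{"x":1.5,"y":0,"z":3,"rx":0,"ry":0,"rz":0}]' >/dev/null;python3 st.py
python3 -m pendant '[{"x":1,"y":0,"z":3,"rx":0,"ry":0,"rz":0}]' >/dev/null;python3 st.py
python3 -m pendant '[{"x":0,"y":0,"z":1.5,"rx":0,"ry":0,"rz":0}]' >/dev/null;python3 st.py
python3 -m pendant '[{"x":0,"y":0,"z":1,"rx":0,"ry":0,"rz":0}]' >/dev/null;python3 st.py
python3 -m pendant '[{"x":0,"y":0,"z":1,"rx":0,"ry":0,"rz":0}]' >/dev/null;python3 st.py
```

```text
t 13.32 tcp [475.2 -85.2 114.2] box [-62.7 -70.6] yaw 1.5518117731749812 z [ 0. -0. -1.] F [1.6 1.  6.5] op -0.001
t 13.4 tcp [476.2 -85.2 111.1] box [-61.7 -70.6] yaw 1.552178672212943 z [ 0. -0. -1.] F [1.4 0.7 5.8] op -0.001
t 13.48 tcp [476.  -85.2 109.3] box [-61.8 -70.6] yaw 1.5502626149560117 z [ 0. -0. -1.] F [1.3 0.2 5. ] op 0.001
t 13.57 tcp [475.8 -85.2 108.3] box [-62.  -70.6] yaw 1.5521934753093314 z [ 0. -0. -1.] F [1.8 0.1 4.7] op -0.002
t 13.65 tcp [475.5 -85.1 107.2] box [-62.3 -70.5] yaw 1.5499037232416908 z [ 0. -0. -1.] F [ 1.  -0.8  3.7] op -0.002
```

```bash

python3 -m pendant '[{"x":0,"y":0,"z":1,"rx":0,"ry":0,"rz":0}]' >/dev/null;python3 st.py
python3 -m pendant '[{"x":0,"y":0,"z":1,"rx":0,"ry":0,"rz":0}]' >/dev/null;python3 st.py
python3 -m pendant '[{"x":0,"y":0,"z":1,"rx":0,"ry":0,"rz":0}]' >/dev/null;python3 st.py
python3 -m pendant '[{"x":0,"y":0,"z":0.7,"rx":0,"ry":0,"rz":0}]' >/dev/null;python3 st.py
```

```text
t 13.73 tcp [475.2 -85.1 105.9] box [-62.6 -70.5] yaw 1.5478187960693177 z [ 0. -0. -1.] F [1.6 0.4 2.9] op 0.003
t 13.82 tcp [474.9 -85.1 104.7] box [-62.9 -70.5] yaw 1.5447021734862454 z [ 0. -0. -1.] F [ 1.8 -0.1  1.8] op 0.002
t 13.9 tcp [474.7 -85.1 103.5] box [-63.1 -70.4] yaw 1.5462694323638992 z [-0.  0. -1.] F [1.  0.  1.4] op 0.006
t 13.98 tcp [474.5 -85.1 102.6] box [-63.3 -70.4] yaw 1.540625420441528 z [-0.  0. -1.] F [ 0.4 -0.4  0.7] op 0.001
```

```bash

python3 -m pendant '[{"x":0,"y":0,"z":0.7,"rx":0,"ry":0,"rz":0}]' >/dev/null;python3 st.py
python3 -m pendant '[{"x":0,"y":0,"z":0.7,"rx":0,"ry":0,"rz":0}]' >/dev/null;python3 st.py
python3 -m pendant '[{"x":0,"y":0,"z":0.5,"rx":0,"ry":0,"rz":0}]' >/dev/null;python3 st.py
```

```text
t 14.07 tcp [474.5 -85.  101.9] box [-63.4 -70.4] yaw 1.5410091195880553 z [-0.  0. -1.] F [ 0.5 -0.7  1.4] op -0.003
t 14.15 tcp [474.5 -85.1 101.2] box [-63.4 -70.4] yaw 1.5392971133111404 z [-0.  0. -1.] F [ 0.1  0.1 -0.8] op -0.001
t 14.23 tcp [474.5 -85.1 100.6] box [-63.4 -70.4] yaw 1.5410483658816738 z [-0.  0. -1.] F [ 0.1 -0.7 -0.9] op 0.004
```

```bash

python3 -m pendant '[{"x":0,"y":0,"z":0.5,"rx":0,"ry":0,"rz":0}]' >/dev/null;python3 st.py
python3 -m pendant '[{"x":0,"y":0,"z":0.4,"rx":0,"ry":0,"rz":0}]' >/dev/null;python3 st.py
python3 -m pendant '[{"x":0,"y":0,"z":0.4,"rx":0,"ry":0,"rz":0}]' >/dev/null;python3 st.py
```

```text
t 14.32 tcp [474.5 -85.1 100.2] box [-63.3 -70.5] yaw 1.5412770154218711 z [-0.  0. -1.] F [ 0.4 -0.4 -0.9] op 0.003
t 14.4 tcp [474.6 -85.1  99.9] box [-63.3 -70.5] yaw 1.542440113475272 z [-0.  0. -1.] F [ 0.3 -0.  -0.5] op 0.005
t 14.48 tcp [474.7 -85.1  99.6] box [-63.2 -70.5] yaw 1.5419811277028932 z [-0.  0. -1.] F [-0.4 -1.6 -0.7] op -0.001
```

Clip 2 has also left the finger. Retracting clear and checking all four clips and the bystanders.

```bash

python3 -m pendant '[{"x":0,"y":0,"z":-20,"rx":0,"ry":0,"rz":0},{"x":0,"y":0,"z":-58,"rx":0,"ry":0,"rz":0},{"x":-20,"y":6,"z":-92,"rx":0,"ry":0,"rz":0},{"x":-50,"y":29,"z":-110,"rx":0,"ry":0,"rz":0},{"x":-70,"y":60,"z":-115,"rx":0,"ry":0,"rz":0}]' >/dev/null
python3 -m pendant '[{"x":-10,"y":38,"z":0,"rx":0,"ry":0,"rz":0},{"x":-20,"y":76,"z":0,"rx":0,"ry":0,"rz":0},{"x":-30,"y":114,"z":0,"rx":0,"ry":0,"rz":0},{"x":-40,"y":150,"z":0,"rx":0,"ry":0,"rz":0},{"x":-40,"y":150,"z":0,"rx":0,"ry":0,"rz":0}]' >/dev/null
python3 st.py; python3 chk.py
python3 -c "
from workcell import bot
import cv2
d=bot.get_image('side');cv2.imwrite('pics/end.png',cv2.resize(d['color'][100:310,210:400],None,fx=2.8,fy=2.8))"
```

```text
t 15.32 tcp [ 368.8 -302.6  214.5] box [-174.8 -285.1] yaw 1.3021517949661865 z [-0. -0. -1.] F [-0.2  0.9 -0.6] op 0.003
top 1 [99.2, 99.5, 99.0, 99.7, 98.9, 98.8, 91.6]
top 2 [98.6, 98.7, 98.7, 98.7, 99.1, 98.0, 90.5]
top 3 [98.9, 99.4, 99.2, 99.0, 99.3, 98.7, 91.4]
top 4 [104.7, 104.4, 104.8, 104.5, 104.6, 103.9, 91.3]
side 1 [97.6, 97.0, 97.7, 97.7, 97.7, 96.7, 90.1]
side 2 [96.2, 51.9, 96.9, 97.1, 97.4, 97.4, 89.4]
side 3 [98.3, 97.5, 97.8, 97.7, 97.9, 97.5, 90.1]
side 4 [102.7, 103.4, 103.2, 103.8, 102.9, 102.3, 90.1]
```

View pics/end.png

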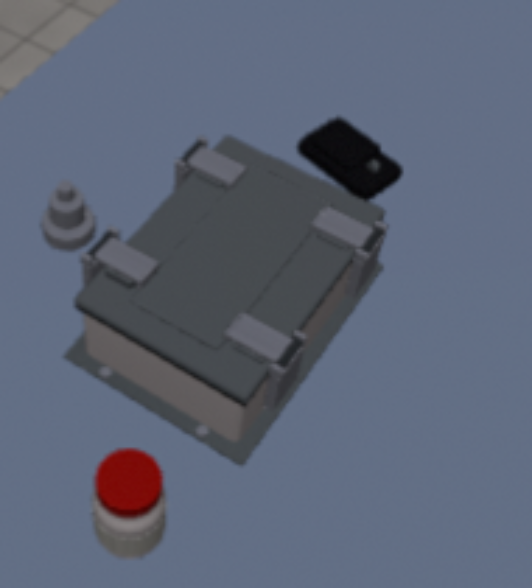

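All four clips lie flat, at about (213,166), (122,260), (348,228) and (262,338). The jar, mouse and die are where they were, and the arm is clear.

```bash
python3 -c "
from workcell import bot
print(bot.finish_job())"
```

```text
the job is handed in; nothing more can be done
None
```

All four clips are shut (order 1, 3, 4, 2) and the bystanders undisturbed, handed in at about 15 s, but clip 1 was pressed to about 23 N down (nearly 25 N in total) against its stop, over your 20 N limit; the other three peaked at about 10 N.

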